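# Hold the alignment rod through two copper sleeves in a brazing jig

### The arm

A 6-joint arm with a two-finger parallel gripper is mounted at the origin on the work surface. World frame = base frame: x ahead of the robot, y to its left, z up, the work surface at z = 0. Lengths are in mm, angles in rad, forces in N, time in s.
With the tool pointing down it reaches from about 350 to 875 mm from the base axis. Payload 4.2 kg.
Tool frame: the origin (TCP) lies between the finger pads; the fingertips stand 17 mm ahead of it and the grasp point (between the pads) lies 2 mm behind it (nose_length is the distance from the TCP to the fingertips, in mm); z points along the fingers, y is the direction in which the jaws open and shut (so a half turn about z gives the same grasp; the last joint's range is limited). The gripper opens to 85 mm and grips with 20 to 120 N. Pads are 22 mm wide; open, the fingers measure 114 mm over their backs; the gripper's body (76 mm by 85 mm) begins 54 mm behind the grasp point. The pads swing forward as they close: fully open they stand 13 mm farther back than shut.
Start: joints at [1.573, 0.385, 0.008, 0, -1.194, -0.259], TCP at [158.71, 604.492, 248.312] pointing down, gripper open.
Joint ranges: [-3.14, 3.14], [-1.21, 2.06], [-1.07, 1.41], [-3.16, 2.05], [-2.99, -0.16], [-3.1, 3.1]. Speed limits (rad/s): [2.79, 2.79, 3.14, 3.14, 3.14, 3.14].

### API

Orientations are given as a unit quaternion [x, y, z, w].
In Python, from bench import * gives the robot as it stands.
- The arm moves only by the tool jog_arm, never from a script. Its argument "increments" is a list of rows, each a list of 4 numbers: the shift along the tool's x, y, z in m, then the turn about the tool's z in degrees. A call has 1 to 10 rows; each row is the pose to reach, as a shift and turn from the pose measured when the call began, along the tool's axes at that moment; what a row does not reach only later rows make up. A row lasts 1/8 s, in which the tool goes at most 62.5 mm and 10.7 degrees, less where a joint would pass 70% of its speed; a pose out of reach is approached as far as the arm can. A call with a gripper value outside its range is refused whole. "hand" is the gripper's target within -1 to 1 (fully open at 1, half-way at 0, shut at -1), set as the call begins (left out, the last holds). The fingers move at their own pace and stop on an object; the grip force is fixed at half the most. Time passes only in rows, so rows that repeat a pose let the fingers close. It gives the time, the measured TCP pose, the force and the opening at its end, in the units of the state.
- read_state(): the state, without advancing time (a new reading comes with each control period).
- get_image(name): name is "scene" or "side" or "wrist"; returns the picture (384x512x3 uint8, red, green, blue); there is no depth.
- calibration(name): a dict with "fx", "fy", "cx", "cy" (pixels), "D" ([k1, k2, p1, p2, k3] as OpenCV has them; the pictures are not rectified), "position" and "rotation" of the camera in the world; the wrist camera has in their place "hand_eye" (4x4, takes a point from camera to tool coordinates, whose origin is the TCP and whose axes are the flange's). Camera axes: x right, y up, looking along -z (the intrinsics and any distortion apply to the point x, -y, -z); pixel columns grow to the right and rows downward; lengths in mm; the calibration is good to about 2 mm. A picture is of the moment at which its call begins: read the wrist's pose just before it. calibration takes no time and is no camera call.
- job_done(): hands the job in, once; it reports no verdict.
The state is a dict: "clock": time; "joints": joint angles; "joint_vel": joint speeds; "joint_efforts": joint torques, N m; "position": TCP position; "ee_rot": TCP orientation; "contact_force": force on the tool from outside, world axes, zero at the start; "wrist_torque": the same for the moment, N m; "gripper_width": finger opening in mm.
Only numpy, scipy, OpenCV 4.12 (cv2) and the standard library are available. Lean on these libraries where they do the work, as an engineer would, in place of code of your own. Each camera call takes 0.05 s, during which the arm holds its last target.

### The job

Get the two copper sleeves in the green jig lined up for brazing: twist the red swivel cap well clear of the upper sleeve, take the blue-handled alignment rod out of the wooden rack, and thread it straight down through the upper sleeve and then the lower one until its tip shows in the gap beneath the lower sleeve. Do not let go: finish while still holding the rod there, still and upright, with its tip held clear of the jig's base plate. Leave the other things on the bench where they are.

Things in the scene. Friction and masses are not known exactly. Their poses are not given: they have to be found in the camera images.
- cap (a joint): Turn of the red swivel cap about its upright pivot on the jig's upper arm, rad: 0 = its disc squarely covers the upper sleeve; it grows anticlockwise seen from above, to a stop at 1.7. Starts at 0 to 0.2. It turns with a light friction (about 0.06 N m) and stays where it is left; the turned cap and its bar stay within 65 mm of the pivot and below 161 mm, so the rod must be carried above the bar or around it; from about 1.2 the sleeve is entirely free.
- cap_grip (a point): Point to grip of the cap's upright red twist bar, on the cap's pivot axis, 157 mm above the bench. The bar is 12 mm thick along this point's x, 36 mm long along its y and 26 mm high (its top is 161 mm above the bench; the flat cap's upper face is at 136 mm). z is up; x and y turn with the cap. The flat cap (5 mm thick, red, 40 mm disc) reaches 40 mm from the pivot along this point's -y to the disc's centre, which lies over the sleeve at joint value 0.
- rod_handle (a point): Centre (half-way up) of the alignment rod's blue round handle, 22 mm in diameter, 55 mm long; z runs along the rod from tip to handle. The handle's centre is 172.5 mm above the rod's tip. The rod stands upright at first in one of the rack's three holes, with its tip 10 mm above the bench in a hole 35 mm deep (rack's top at 45 mm), so the handle's centre is about 182 mm up. Rod and handle weigh 100 to 200 g.
- rod_tip (a point): Lower end of the bright aluminium alignment rod, on its axis; z runs along the rod towards the handle. The rod is 200 mm long in all; its shaft is 13 mm in diameter, with a 5 mm chamfer at the tip (9 mm across at the very end).
- upper_mouth (a point): Centre of the mouth (top rim) of the upper copper sleeve, 129 mm above the bench. Both sleeves are on one upright axis, fixed in the green jig. Each sleeve is 24 mm tall with a 17 mm bore, its top 10 mm flared to about 30 mm inside at the rim. z is up; the cap's pivot lies 40 mm away along this point's +y. The jig's column stands 95 to 130 mm away along +y and is no taller than 120 mm.
- lower_end (a point): Centre of the bottom end of the lower copper sleeve, 50 mm above the bench, straight below upper_mouth by 79 mm. The lower sleeve's flared rim is at 74 mm; the upper sleeve's bottom end at 105 mm. Below this point is a gap of 40 mm to the jig's base plate, whose top is 10 mm above the bench. z is up.
- rack_top (a point): Centre of the top face of the wooden rack, 45 mm above the bench, fixed. The rack is 60 mm (x) by 160 mm (y), with three holes 50 mm apart along its y.
- brass_rod: Bystander: short brass rod without a handle, 110 mm long, 13 mm in diameter, standing in the rack; its top is 120 mm above the bench. Origin at its lower end.
- steel_rod: Bystander: short dark steel rod without a handle, 100 mm long, 13 mm in diameter, standing in the rack; its top is 110 mm above the bench. Origin at its lower end.
- elbow: Bystander: loose copper pipe elbow lying on the bench, about 60 by 60 mm, 25 mm high. Origin under the bend.
- coupling: Bystander: loose copper coupling ring standing on the bench, 34 mm across, 35 mm high. Origin at the centre of its underside.
- flux_jar: Bystander: white flux jar with a black lid, 60 mm across, 70 mm high. Origin at the centre of its underside.
- brush: Bystander: hand brush lying on the bench beyond the left-hand workpiece, pointing roughly away from the robot.
- wrench: Bystander: steel wrench lying on the bench on the right, pointing roughly away from the robot.
Things that resemble listed ones, but are neither listed nor needed, are in the scene too. Of the things that look like the part that bears rod_handle, the larger one is meant.

How it is judged (in metres and radians):
On the way, in this order (a step that is already met when the one before it is completed fails the run):
1. the red cap is turned clear of the upper sleeve (value of joint cap above 1.1 rad), for 0.2 s.
2. the rod's tip is inside the upper sleeve (z of rod_tip in the frame of upper_mouth between -0.05 and -0.012 m and horizontal distance between rod_tip and upper_mouth below 0.007 m), for 0.05 s.
At the end, for the whole second after the job is handed in: Fingers still on the rod (over 1 N); rod still (under 30 mm/s), within 0.1 rad of upright, its tip 2 to 38.5 mm below the lower sleeve's bottom end (clear of the base plate 40 mm below) and within 6 mm of the sleeves' axis; cap still turned away (over 0.9 rad) (z of rod_tip in the frame of lower_end between -0.0385 and -0.002 m and horizontal distance between rod_tip and lower_end below 0.006 m and angle between the z axis of rod_tip and the z axis of upper_mouth, either way round below 0.1 rad and contact force between the fingers and rod above 1 N and linear speed of rod below 0.03 m/s and value of joint cap above 0.9 rad); the arm keeps its last pose, push and grip.
It fails at once if one of the two short rods or another loose thing on the bench is moved by more than 30 mm (distance of any of brass_rod, steel_rod, elbow, coupling, flux_jar, brush, wrench from where it was at the start of the episode above 0.03 m).
It also fails if it takes over 72 s, if anything falls off the work surface, if the arm or the gripper's body presses on something with over 40 N, if the wrist force passes 120 N, or if a joint passes its speed limit or range.

## Working session

There is one attempt and no reset: what is moved stays moved. The work goes in short steps, Python scripts to look and compute and a tool call to move; the robot and the scene stay as the last step left them, time stands still between calls to the robot, and variables do not carry over. Pictures are saved under pics/ and viewed, and the job is handed in when it is done.

Besides the shell and the picture viewer there is one more tool, called after "Request:" by a JSON object that holds its "method" and its "body", one argument or row to a line. jog_arm: Moves the arm, as the interface text tells. Its arguments: {"type":"object","properties":{"increments":{"type":"array"},"hand":{"type":"number"}},"required":["increments"]}

```bash
ls; mkdir -p pics
python3 - <<'E'
from bench import *
import cv2,json
for n in ["scene","side","wrist"]:
    s=read_state(); im=get_image(n); cv2.imwrite(f"pics/{n}0.png",im[:,:,::-1])
    print(n,calibration(n))
print(s)
E
```

```text
pics
scene {'fx': 393.27786652698177, 'fy': 393.27786652698177, 'cx': 257.97428637488315, 'cy': 188.0529075356392, 'D': array([-0.11459814,  0.        ,  0.        ,  0.        ,  0.        ]), 'position': array([1265.64950148, -432.65609132,  994.91518408]), 'rotation': array([0.31041079, 0.15911017, 0.43721814, 0.82895681])}
side {'fx': 385.5752476550702, 'fy': 385.5752476550702, 'cx': 255.23028607673766, 'cy': 190.68834393377773, 'D': array([-0.12545456,  0.        ,  0.        ,  0.        ,  0.        ]), 'position': array([ 128.61183815, -744.60661493,  856.25572912]), 'rotation': array([ 0.41233097, -0.12121648, -0.26369618,  0.86357053])}
wrist {'fx': 316.0541268189707, 'fy': 316.0541268189707, 'cx': 256.9626386629788, 'cy': 193.77957043538976, 'D': array([0.02577548, 0.        , 0.        , 0.        , 0.        ]), 'hand_eye': array([[-3.33534875e-04,  9.50811512e-01,  3.09769847e-01,
         7.93126751e+01],
       [ 9.99999274e-01,  6.75839487e-04, -9.97712767e-04,
         4.51383841e-01],
       [-1.15799148e-03,  3.09769289e-01, -9.50811047e-01,
        -1.25233113e+02],
       [ 0.00000000e+00,  0.00000000e+00,  0.00000000e+00,
         1.00000000e+00]])}
{'clock': 0.1, 'joints': array([ 1.57260725e+00,  3.85501433e-01,  6.78248161e-03, -3.99829419e-04,
       -1.19399632e+00, -2.58577672e-01]), 'joint_vel': array([ 0.00166416, -0.00256088,  0.00538906,  0.00122095,  0.00125196,
        0.00138021]), 'joint_efforts': array([ 3.62118408e-05, -3.93316054e+01,  1.88929689e+01,  4.19794679e+00,
       -2.58182677e-03,  5.26103406e-06]), 'position': array([158.60199499, 604.05264624, 247.33083389]), 'ee_rot': array([ 9.91760251e-01, -1.28104057e-01, -5.96817694e-05,  9.75474481e-04]), 'contact_force': array([-0.02688011, -0.42351512, -0.5749263 ]), 'wrist_torque': array([-0.00257786, -0.01214199,  0.02404292]), 'gripper_width': 85.18621014082605}
```

View images.

View pics/scene0.png

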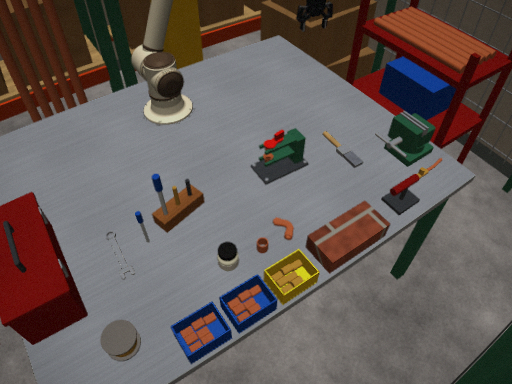

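View pics/side0.png

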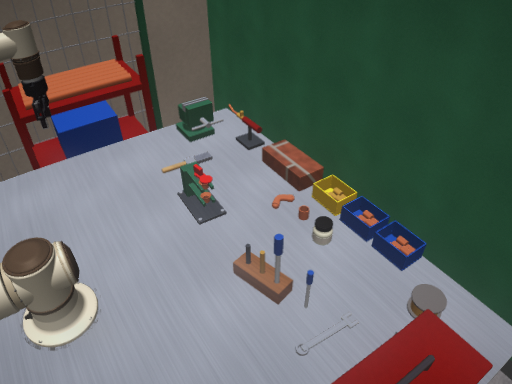

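View pics/wrist0.png

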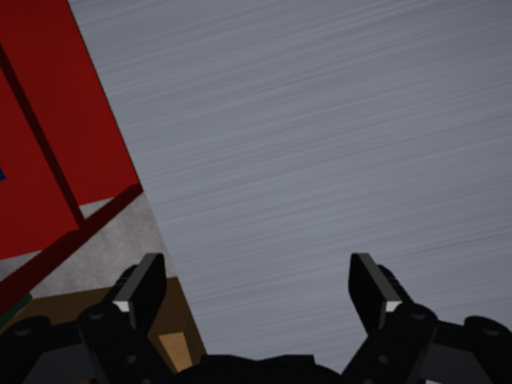

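The scene view shows the jig with red cap at about (275,140) and the big blue handle in the rack at (157,183). A smaller blue decoy stands at (140,217). In the side view these are at (205,180), (278,243) and (310,277). The wrist camera sees only bench.

```bash
cat > h.py <<'E'
from bench import *
import numpy as np, cv2
from scipy.spatial.transform import Rotation as R
def cam(n,st=None):
    c=calibration(n)
    K=np.array([[c['fx'],0,c['cx']],[0,c['fy'],c['cy']],[0,0,1]])
    if 'position' in c: return K,c['D'],R.from_quat(c['rotation']).as_matrix(),np.array(c['position'])
    H=np.array(c['hand_eye']); st=st or read_state()
    Rt=R.from_quat(st['ee_rot']).as_matrix()
    return K,c['D'],Rt@H[:3,:3],Rt@H[:3,3]+st['position']
def ray(C,p):
    K,D,Rm,o=C
    u=cv2.undistortPoints(np.array([[p]],float),K,D)[0,0]
    d=Rm@np.array([u[0],-u[1],-1]); return o,d/np.linalg.norm(d)
def plane(C,p,z):
    o,d=ray(C,p); return o+d*(z-o[2])/d[2]
def tri(*CP):
    A=np.zeros((3,3));b=np.zeros(3);L=[ray(*c) for c in CP]
    for o,d in L:
        P=np.eye(3)-np.outer(d,d);A+=P;b+=P@o
    x=np.linalg.solve(A,b)
    return x,[round(float(np.linalg.norm((np.eye(3)-np.outer(d,d))@(x-o))),1) for o,d in L]
def proj(C,X):
    K,D,Rm,o=C
    q=Rm.T@(np.asarray(X,float)-o); q=np.array([q[0],-q[1],-q[2]])
    return cv2.projectPoints(q.reshape(1,1,3),np.zeros(3),np.zeros(3),K,D)[0].ravel()
def blobs(im,kind,amin=8):
    h=cv2.cvtColor(im,cv2.COLOR_RGB2HSV)
    if kind=='blue': m=cv2.inRange(h,(105,150,50),(125,255,255))
    elif kind=='red': m=cv2.inRange(h,(0,200,110),(6,255,255))|cv2.inRange(h,(174,200,110),(180,255,255))
    n,l,s,c=cv2.connectedComponentsWithStats(m)
    return m,l,[(i,s[i].tolist(),c[i].round(1).tolist()) for i in range(1,n) if s[i][4]>=amin]
def save(n,im,box=None,k=1):
    if box: x0,y0,x1,y1=box; im=im[y0:y1,x0:x1]
    cv2.imwrite(f"pics/{n}.png",cv2.resize(im[:,:,::-1],None,fx=k,fy=k,interpolation=cv2.INTER_CUBIC))
E
python3 - <<'E'
from h import *
for n,bj,br in (("scene",(230,110,330,190),(110,160,220,250)),("side",(160,140,260,220),(220,220,330,310))):
    im=cv2.imread(f"pics/{n}0.png")[:,:,::-1].copy()
    a=im[bj[1]:bj[3],bj[0]:bj[2]]; b=im[br[1]:br[3],br[0]:br[2]]
    a=cv2.resize(a,(400,int(400*a.shape[0]/a.shape[1])));b=cv2.resize(b,(400,int(400*b.shape[0]/b.shape[1])))
    H=max(len(a),len(b)); o=np.zeros((H,800,3),np.uint8);o[:len(a),:400]=a;o[:len(b),400:]=b
    save(n+"_c",o)
    for k in("blue","red"): print(n,k,blobs(im,k)[2])
E
```

```text
scene blue [(1, [381, 57, 74, 63, 1968], [417.7, 86.5]), (11, [152, 174, 10, 17, 100], [156.4, 181.8]), (12, [135, 211, 8, 12, 45], [138.2, 216.6]), (13, [220, 275, 57, 58, 1087], [250.0, 302.2]), (15, [171, 302, 61, 61, 1143], [203.2, 331.4])]
scene red [(18, [213, 29, 6, 3, 8], [215.6, 30.1]), (24, [379, 30, 59, 38, 321], [409.7, 48.9]), (46, [440, 63, 9, 8, 21], [442.4, 67.8]), (48, [95, 66, 11, 5, 13], [100.5, 68.1]), (51, [353, 69, 50, 46, 651], [376.1, 91.2]), (54, [87, 70, 7, 4, 8], [90.4, 71.5]), (60, [451, 73, 6, 2, 9], [453.2, 73.3]), (65, [453, 76, 5, 4, 8], [454.6, 77.8]), (80, [428, 111, 18, 22, 142], [437.3, 120.0]), (84, [447, 113, 27, 27, 268], [458.3, 125.7]), (86, [471, 113, 10, 11, 30], [475.6, 118.4]), (89, [275, 130, 9, 6, 25], [278.9, 132.5]), (90, [431, 133, 5, 8, 13], [433.0, 136.6]), (91, [264, 137, 19, 11, 108], [271.8, 142.6]), (93, [394, 175, 25, 16, 121], [405.5, 182.5]), (94, [18, 193, 20, 20, 133], [28.2, 201.1]), (111, [34, 212, 7, 6, 21], [36.5, 214.9]), (122, [9, 219, 57, 89, 1627], [39.3, 271.8]), (124, [23, 223, 4, 7, 9], [24.2, 226.1]), (131, [24, 234, 5, 5, 9], [25.8, 235.4]), (144, [24, 253, 6, 5, 13], [26.2, 255.3]), (158, [11, 279, 7, 12, 27], [14.3, 284.7]), (172, [5, 298, 7, 6, 19], [7.5, 300.7]), (184, [9, 307, 6, 7, 13], [11.9, 309.9]), (189, [17, 309, 4, 7, 12], [18.2, 311.8])]
side blue [(1, [51, 100, 72, 55, 2620], [86.8, 127.6]), (3, [343, 196, 83, 74, 1943], [385.9, 231.3]), (13, [275, 234, 8, 7, 41], [278.5, 236.8]), (16, [393, 262, 7, 6, 9], [395.8, 264.2]), (17, [308, 271, 5, 5, 22], [310.0, 272.7])]
side red [(3, [49, 60, 92, 49, 636], [100.3, 89.4]), (5, [10, 87, 24, 31, 288], [20.0, 102.9]), (6, [3, 89, 6, 3, 13], [5.5, 89.9]), (7, [124, 116, 7, 4, 12], [126.6, 117.4]), (23, [195, 165, 5, 5, 10], [197.0, 166.7]), (26, [202, 176, 9, 6, 30], [204.8, 178.5]), (31, [379, 345, 102, 39, 1974], [435.9, 369.2])]
```

View pics/scene_c.png

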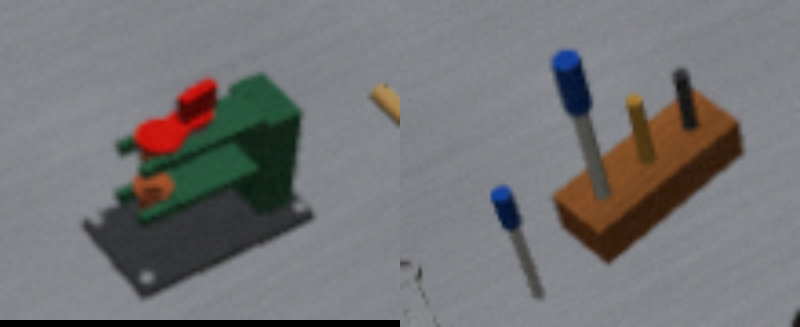

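View pics/side_c.png

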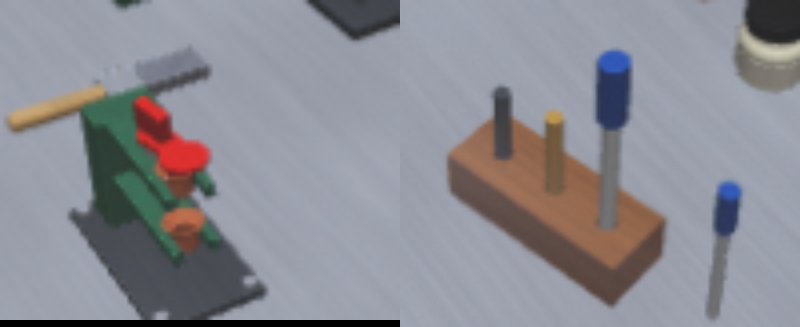

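The crops show the handle centre at scene (157,183), side (279,245). The cap disc is at scene (270,144), side (206,179), and the bar at scene (280,132), side (198,168). I'll triangulate those.

Run:
```python
from h import *
S,D=cam("scene"),cam("side")
for n,a,b,z in (("handle",(157,183.1),(278.6,244.8),182),("handle top",(155.9,175.7),(278.9,236.5),210),("shaft in rack",(165.3,214.2),(277.2,282.4),45),("disc",(270.3,143.7),(206,179.2),136),("bar top",(279.5,131.5),(197.3,167.5),159),("brass top",(110+233*.275,160+100*.275),(220+154*.275,220+117*.275),120),("steel",(110+282*.275,160+73*.275),(220+103*.275,220+93*.275),110),("decoy top",(110+100*.275,160+190*.275),(220+328*.275,220+188*.275),120),("low sleeve rim",(268.5,156),(206,193.5),74)):
    x,e=tri((S,a),(D,b)); print(n,x.round(1),e,plane(S,a,z)[:2].round(1),plane(D,b,z)[:2].round(1))
```

```text
handle [ 518.1 -251.1  181.6] [0.3, 0.3] [ 518.2 -250.9] [ 517.8 -251.7]
handle top [ 518.1 -249.4  209.5] [1.4, 1.4] [ 517.5 -248.2] [ 517.8 -251.5]
shaft in rack [ 517.9 -252.5   39.2] [0.5, 0.5] [ 522.2 -253.2] [ 515.2 -256.6]
disc [523.7 133.7 132.8] [1.0, 1.0] [525.6 132.8] [521.8 128.3]
bar top [516.1 174.2 157.8] [2.2, 2.2] [515.1 176. ] [515.1 169.1]
brass top [ 505.1 -202.3  118.8] [0.4, 0.4] [ 505.9 -202.2] [ 504.4 -203.7]
steel [ 493.1 -153.2  108.2] [1.7, 1.7] [ 493.4 -152.1] [ 492.2 -156.8]
decoy top [ 550.4 -333.5  143.2] [0.8, 0.8] [ 530.5 -330. ] [ 564.2 -321. ]
low sleeve rim [518.9 132.9  76.2] [0.7, 0.7] [517.6 133.5] [520.  136.5]
```

```bash
cat >> h.py <<'E'
def inc(target,yaw=None):
    s=read_state();Rt=R.from_quat(s['ee_rot']).as_matrix()
    d=Rt.T@(np.array(target,float)-s['position'])
    y=np.degrees(np.arctan2(Rt[1,0],Rt[0,0])); t=0 if yaw is None else -((yaw-y+180)%360-180)
    print("pos",s['position'].round(1),"yaw",y.round(1),"tilt",np.degrees(np.arccos(-Rt[2,2])).round(2),"clk",round(s['clock'],2),"inc m",(d/1000).round(4),"turn",round(t,1),"j6",s['joints'][5].round(2),"w",s['gripper_width'])
E
python3 -c "
from h import *
inc((516,173,300),-79.4)"
```

```text
pos [158.6 604.1 247.5] yaw -14.7 tilt 0.09 clk 0.15 inc m [ 0.4552  0.3262 -0.0519] turn 64.7 j6 -0.26 w 85.71835246934917
```

Request:
{"method": "jog_arm", "body": {
  "increments": [
    [0.1,0.07,-0.05,15],
    [0.455,0.326,-0.052,65],
    [0.455,0.326,-0.052,65],
    [0.455,0.326,-0.052,65],
    [0.455,0.326,-0.052,65],
    [0.455,0.326,-0.052,65],
    [0.455,0.326,-0.052,65],
    [0.455,0.326,-0.052,65],
    [0.455,0.326,-0.052,65],
    [0.455,0.326,-0.052,65]
  ]
}}

```text
clock: 1.4
position: [517.6, 170.1, 299.6]
ee_rot: [0.766, -0.643, 0.0, 0.001]
contact_force: [0.2, 0.6, 0.1]
gripper_width: 85.5
```

Request:
{"method": "jog_arm", "body": {
  "increments": [
    [0,0,0,0],
    [0,0,0,0]
  ]
}}

```text
clock: 1.65
position: [517.0, 170.8, 299.4]
ee_rot: [0.766, -0.643, 0.0, 0.001]
contact_force: [-0.6, 0.2, -0.6]
gripper_width: 84.9
```

Run:
```python
from h import *
inc((516,173,300),-79.4)
im=get_image("wrist"); save("w1",im)
```

```text
pos [517.  170.8 299.4] yaw -80.0 tilt 0.16 clk 1.65 inc m [-0.0023  0.0006 -0.0006] turn -0.6 j6 -0.44 w 84.89836563534459
```

View pics/w1.png

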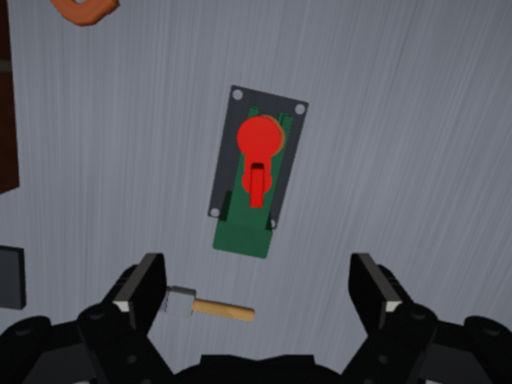

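The wrist view shows the cap disc at (260,138) and the bar at about (257,187). The copper rim peeks out on the right of the disc, so the cap is turned slightly. The jig's long axis is tilted about 10° in the image.

Run:
```python
from h import *
print(read_state()['joints'].round(3))
im=cv2.imread("pics/w1.png")[:,:,::-1].copy()
save("w1c",im,(205,80,325,265),4)
```

```text
[ 6.180e-01  2.150e-01 -1.040e-01  1.000e-03 -1.254e+00 -4.430e-01]
```

View pics/w1c.png

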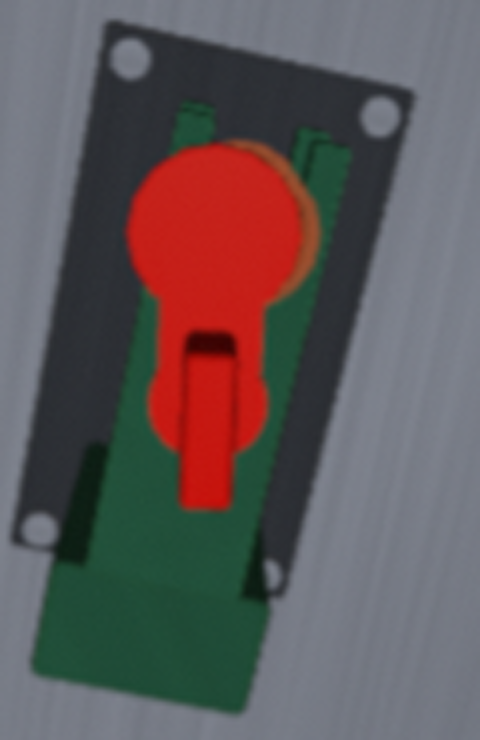

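Run:
```python
from h import *
C=cam("wrist"); f=lambda x,y:(205+x/4,80+y/4)
g=lambda p,z:plane(C,f(*p),z)[:2]
b0,b1=g((210,355),161),g((206,510),161); print("bar",b0,b1,(b0+b1)/2,np.linalg.norm(b0-b1), np.degrees(np.arctan2(*(b0-b1)[::-1])))
d=g((215,230),136);print("disc",d); v=d-(b0+b1)/2; print(np.linalg.norm(v),np.degrees(np.arctan2(v[1],v[0])))
P=[g(p,10) for p in((107,22),(413,93),(14,543),(283,597))];print(P)
for a,b in((0,2),(1,3)): w=P[a]-P[b];print(np.degrees(np.arctan2(w[1],w[0])))
S,D=cam("scene"),cam("side")
# two-view height of bar/disc incl wrist
print(tri((C,f(208,432)),(S,(279.5,131.5)),(D,(197.3,167.5))))
print(tri((C,f(215,230)),(S,(270.3,143.7)),(D,(206,179.2))))
```

```text
bar [518.79547027 154.16631671] [513.51184094 189.09249797] [516.1536556  171.62940734] 35.32357395025723 -81.39752850744433
disc [521.6078725  131.18511798]
40.81040337344137 -82.31956930432756
[array([561.74712635,  90.88543001]), array([463.68978502,  95.00794024]), array([568.09727781, 268.05230394]), array([470.75530338, 272.0451366 ])]
-92.05276066783242
-92.28544996223141
(array([516.11489145, 173.08250645, 158.27584302]), [1.1, 2.8, 1.8])
(array([522.87820648, 132.62821683, 133.25902368]), [1.7, 1.9, 1.0])
```

```bash
python3 -c "
from h import *
inc((516.1,172,157),-82)"
```

```text
pos [516.9 171.1 299.5] yaw -80.0 tilt 0.15 clk 1.7 inc m [-0.0014  0.0004  0.1425] turn 2.0 j6 -0.44 w 85.4912582566711
```

Request:
{"method": "jog_arm", "body": {
  "increments": [
    [-0.001,0,0.06,2],
    [-0.001,0,0.11,2],
    [-0.001,0,0.135,2],
    [-0.001,0,0.142,2],
    [-0.001,0,0.142,2],
    [-0.001,0,0.142,2]
  ]
}}

```text
clock: 2.45
position: [517.3, 172.6, 159.1]
ee_rot: [0.755, -0.656, 0.001, -0.0]
contact_force: [0.1, -0.0, -0.6]
gripper_width: 85.3
```

Request:
{"method": "jog_arm", "body": {
  "increments": [
    [0,0,0,0],
    [0,0,0,0],
    [0,0,0,0],
    [0,0,0,0],
    [0,0,0,0],
    [0,0,0,0]
  ],
  "hand": -1
}}

```text
clock: 3.2
position: [517.0, 172.4, 159.4]
ee_rot: [0.755, -0.656, 0.001, 0.0]
contact_force: [-4.2, -0.5, 3.7]
gripper_width: 10.8
```

Run:
```python
from h import *
inc((516.1,172,157),-82)
im=get_image("wrist"); save("w2",im)
print(read_state()['contact_force'])
```

```text
pos [517.  172.4 159.4] yaw -81.9 tilt 0.08 clk 3.2 inc m [0.0003 0.0009 0.0024] turn 0.1 j6 -0.48 w 10.768426569643047
[-2.85181044  0.47936049  4.30866552]
```

View pics/w2.png

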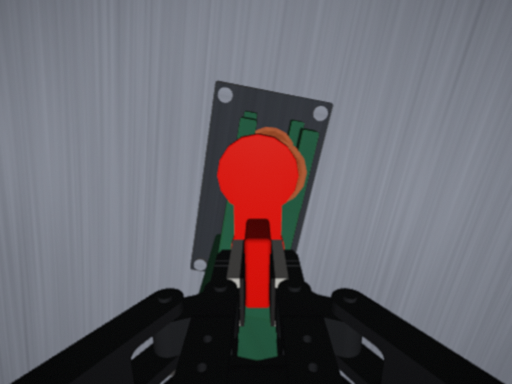

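The bar is held between the pads at (257,270) in the image, with an opening of about 11 mm. Next I'll twist it anticlockwise.

Request:
{"method": "jog_arm", "body": {
  "increments": [
    [0,0,0,-9],
    [0,0,0,-18],
    [0,0,0,-27],
    [0,0,0,-36],
    [0,0,0,-45],
    [0,0,0,-54],
    [0,0,0,-63],
    [0,0,0,-72],
    [0,0,0,-80],
    [0,0,0,-80]
  ]
}}

```text
clock: 4.5
position: [516.7, 172.1, 159.3]
ee_rot: [1.0, -0.017, 0.0, 0.001]
contact_force: [-4.0, -0.6, 3.3]
gripper_width: 10.6
```

Request:
{"method": "jog_arm", "body": {
  "increments": [
    [0,0,0,0],
    [0,0,0,0]
  ]
}}

```text
clock: 4.75
position: [516.7, 172.1, 159.3]
ee_rot: [1.0, -0.018, 0.0, 0.001]
contact_force: [-2.4, -0.5, 3.3]
gripper_width: 10.4
```

Run:
```python
from h import *
inc((516.1,172,157),-2)
im=get_image("wrist"); save("w3",im)
print(read_state()['contact_force'])
```

```text
pos [516.7 172.1 159.3] yaw -2.1 tilt 0.09 clk 4.75 inc m [-0.0006  0.0001  0.0023] turn -0.1 j6 0.91 w 10.426621731518278
[-3.56435255 -0.92040139  2.93786928]
```

View pics/w3.png

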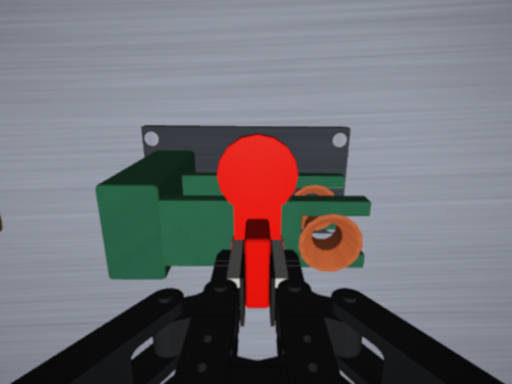

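The cap is clear and the sleeve mouth is exposed at (331,242). Next: release, rise and measure the sleeve.

Request:
{"method": "jog_arm", "body": {
  "increments": [
    [0,0,0,0],
    [0,0,0,0],
    [0,0,0,0],
    [0,0,0,0]
  ],
  "hand": 1
}}

```text
clock: 5.3
position: [516.8, 172.2, 159.3]
ee_rot: [1.0, -0.018, 0.0, 0.001]
contact_force: [-0.2, -0.8, -0.4]
gripper_width: 81.8
```

Request:
{"method": "jog_arm", "body": {
  "increments": [
    [0,0,-0.06,0],
    [0,0,-0.11,0],
    [0.015,0.02,-0.14,0],
    [0.015,0.04,-0.14,0],
    [0.015,0.04,-0.14,0],
    [0.015,0.04,-0.14,0]
  ]
}}

```text
clock: 6.05
position: [529.7, 131.7, 298.1]
ee_rot: [1.0, -0.018, -0.001, 0.001]
contact_force: [0.1, 0.1, -0.0]
gripper_width: 85.4
```

Run:
```python
from h import *
import json
s=read_state()
im=get_image("wrist"); save("w4",im); inc((0,0,0)); json.dump({k:np.array(s[k]).tolist() for k in s},open("s4.json","w"))
save("w4c",im,(160,80,360,260),4)
```

```text
pos [529.8 132.  298.2] yaw -2.1 tilt 0.16 clk 6.1 inc m [-0.5243  0.1501  0.2993] turn 0 j6 0.99 w 85.32687953694082
```

View pics/w4c.png

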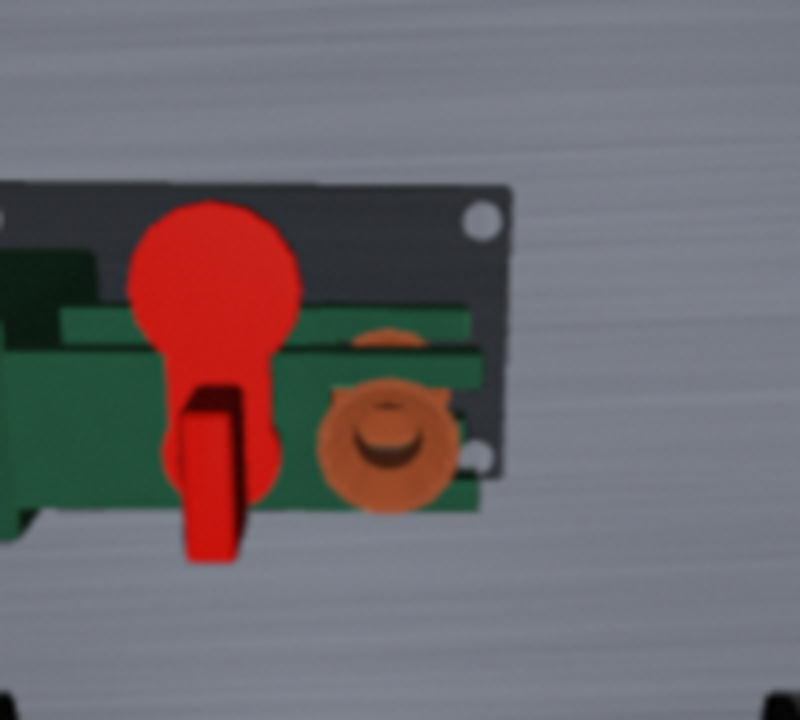

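The crop shows the sleeve rim centre at full-image pixel (257.4,191.5), with the cap well to the left. I'll use the scene and side cameras for the same rim.

Run:
```python
from h import *
import json
s=json.load(open("s4.json"));s={k:np.array(v) for k,v in s.items()}
C=cam("wrist",s); p=(160+389.5/4,80+446/4); print("rim",plane(C,p,129))
f=lambda x,y:(160+x/4,80+y/4)
print("disc",plane(C,f(215,288),136),"bar",plane(C,f(211,487),161))
a=get_image("scene");b=get_image("side")
save("sc5",a,(230,100,330,190),6);save("sd5",b,(160,140,260,220),6)
print(proj(cam("scene"),(514.6,132,129)),proj(cam("side"),(514.6,132,129)))
```

```text
rim [514.96327284 130.7352989  129.        ]
disc [556.63920426 169.21929907 136.        ] bar [517.21679686 170.07406465 161.        ]
[268.0533058  143.47707054] [203.57397494 181.19080784]
```

View pics/sc5.png

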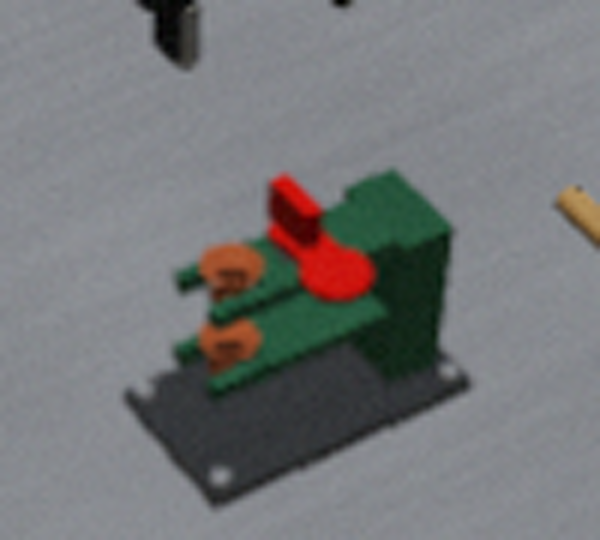

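View pics/sd5.png

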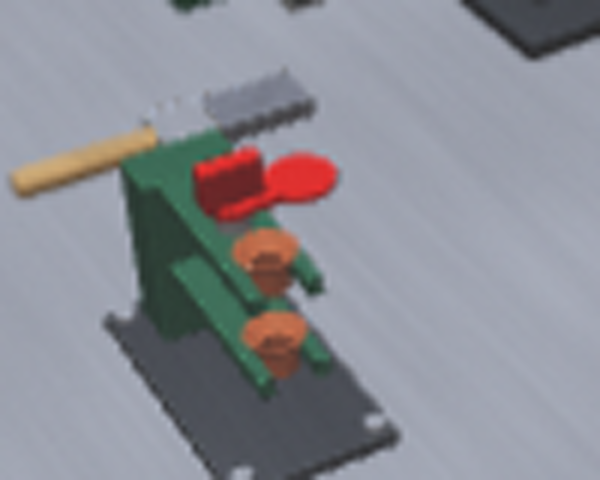

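Run:
```python
from h import *
print(tri((cam("scene"),(268.7,144.5)),(cam("side"),(204.2,181.5)),(cam("wrist"),(257.4,191.5))))
inc((518,-251,330))
```

```text
(array([516.24921239, 131.91406707, 126.92754659]), [1.5, 0.3, 1.7])
pos [530.  132.2 298.5] yaw -2.0 tilt 0.14 clk 6.2 inc m [ 0.0015  0.3835 -0.0306] turn 0 j6 0.99 w 85.35061466870098
```

Request:
{"method": "jog_arm", "body": {
  "increments": [
    [0.0,0.05,-0.03,0],
    [0.0,0.11,-0.03,0],
    [0.0,0.17,-0.03,0],
    [0.0,0.23,-0.03,0],
    [0.0,0.29,-0.03,0],
    [0.001,0.35,-0.03,0],
    [0.001,0.383,-0.03,0],
    [0.001,0.383,-0.03,0],
    [0.001,0.383,-0.03,0]
  ]
}}

```text
clock: 7.32
position: [517.6, -250.0, 328.9]
ee_rot: [1.0, -0.018, -0.001, 0.001]
contact_force: [-0.7, 0.3, -0.3]
gripper_width: 85.0
```

Run:
```python
from h import *
im=get_image("wrist"); save("w6",im); inc((518,-251,330)); print(read_state()['joints'].round(2))
m,l,B=blobs(im,'blue');print(B)
C=cam("wrist")
save("w6c",im,(190,110,330,250),4)
```

```text
pos [ 517.7 -249.6  329.2] yaw -2.0 tilt 0.13 clk 7.38 inc m [ 0.0004  0.0014 -0.0008] turn 0 j6 1.7 w 85.33073408485254
[-0.17  0.25  0.02  0.   -1.34  1.7 ]
[(2, [333, 129, 16, 16, 194], [340.4, 136.5]), (3, [246, 181, 25, 25, 508], [257.7, 192.7])]
```

View pics/w6.png

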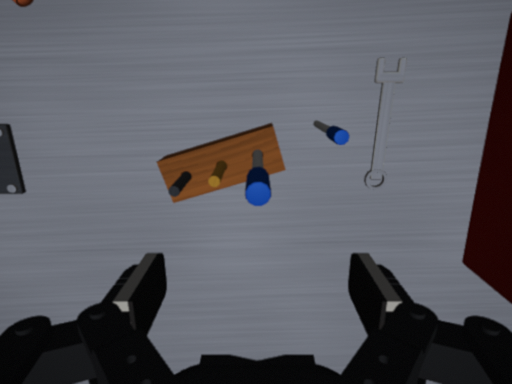

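View pics/w6c.png

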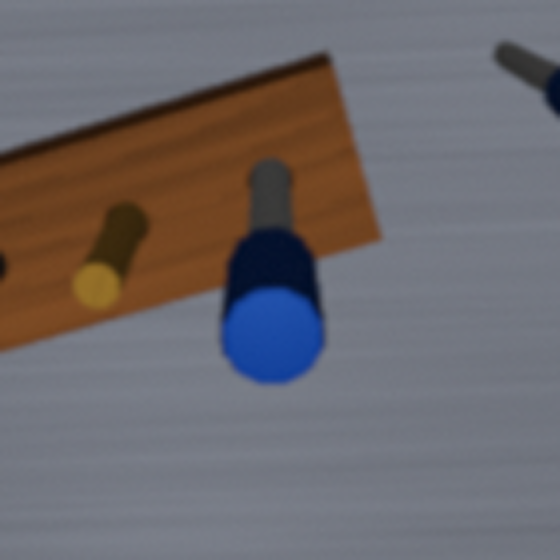

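The top face of the handle is centred at (258.2,193.5), with its shaft entering the rack at about (257,153). The decoy is at (340,136).

Run:
```python
from h import *
C=cam("wrist");print(plane(C,(258.25,193.5),210))
print(tri((cam("scene"),(155.9,175.7)),(cam("side"),(278.9,236.5)),(C,(258.25,193.5))))
inc((518,-250.7,184))
```

```text
[ 517.22697233 -251.51931685  210.        ]
(array([ 517.72312061, -250.31645175,  210.05059213]), [2.1, 1.0, 1.3])
pos [ 517.7 -249.6  329.2] yaw -2.0 tilt 0.13 clk 7.38 inc m [0.0005 0.0008 0.1452] turn 0 j6 1.7 w 85.33073408485254
```

Request:
{"method": "jog_arm", "body": {
  "increments": [
    [0,0.001,0.06,0],
    [0,0.001,0.11,0],
    [0,0.001,0.135,0],
    [0,0.001,0.146,0],
    [0,0.001,0.146,0],
    [0,0.001,0.146,0]
  ]
}}

```text
clock: 8.12
position: [518.5, -250.8, 184.8]
ee_rot: [1.0, -0.017, 0.001, 0.001]
contact_force: [-0.3, -0.2, -0.4]
gripper_width: 85.6
```

Request:
{"method": "jog_arm", "body": {
  "increments": [
    [0,0,0,0],
    [0,0,0,0],
    [0,0,0,0],
    [0,0,0,0],
    [0,0,0,0],
    [0,0,0,0],
    [0,0,0,0]
  ],
  "hand": -1
}}

```text
clock: 9.0
position: [518.6, -250.8, 185.1]
ee_rot: [1.0, -0.017, 0.001, 0.002]
contact_force: [-0.0, 0.1, 2.8]
gripper_width: 20.4
```

Run:
```python
from h import *
im=get_image("wrist"); save("w7",im); inc((518,-251,330)); print(read_state()['contact_force'],read_state()['wrist_torque'])
```

```text
pos [ 518.6 -250.8  185.1] yaw -1.9 tilt 0.21 clk 9.05 inc m [-0.0003  0.0006 -0.1449] turn 0 j6 1.7 w 20.86668089836777
[-0.24375049  0.53973115  2.90280083] [ 0.26512159  0.13617333 -0.01893667]
```

View pics/w7.png

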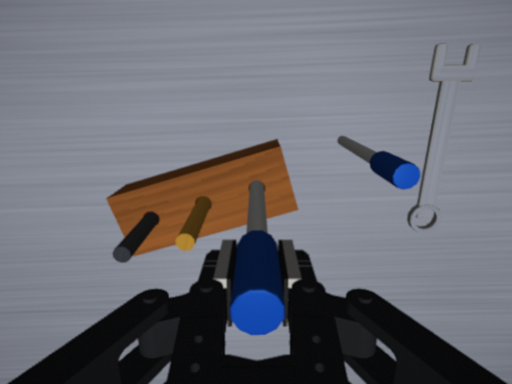

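The handle is held with an opening of about 21 mm. Lifting straight up.

Request:
{"method": "jog_arm", "body": {
  "increments": [
    [0,0,-0.02,0],
    [0,0,-0.05,0],
    [0,0,-0.08,0],
    [0,0,-0.11,0],
    [0,0,-0.14,0],
    [0,0,-0.165,0],
    [0,0,-0.18,0],
    [0,0,-0.18,0],
    [0,0,-0.18,0],
    [0,0,-0.18,0]
  ]
}}

```text
clock: 10.3
position: [517.9, -250.1, 363.7]
ee_rot: [1.0, -0.017, -0.0, 0.001]
contact_force: [0.2, -1.0, -0.7]
gripper_width: 20.6
```

Run:
```python
from h import *
for n in("wrist","scene","side"):
    im=get_image(n); save("c8"+n,im)
inc((515.3,132,365)); print(read_state()['contact_force'],read_state()['wrist_torque'])
s=read_state()['position']
for n in("scene","side"): print(n,proj(cam(n),s+[0,0,-175]),proj(cam(n),s+[0,0,25]))
```

```text
pos [ 518.2 -250.2  364.5] yaw -1.9 tilt 0.17 clk 10.45 inc m [-0.0156 -0.3819 -0.0016] turn 0 j6 1.7 w 20.329205972028074
[-0.1830044   0.03387304 -0.78090331] [-0.01391643 -0.04763249  0.0366867 ]
scene [156.70135046 181.19421105] [141.46443663 125.36810529]
side [278.43693826 242.1860111 ] [281.43586328 174.05486728]
```

View pics/c8wrist.png

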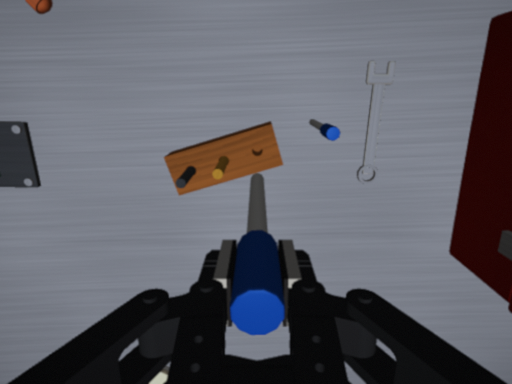

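View pics/c8scene.png

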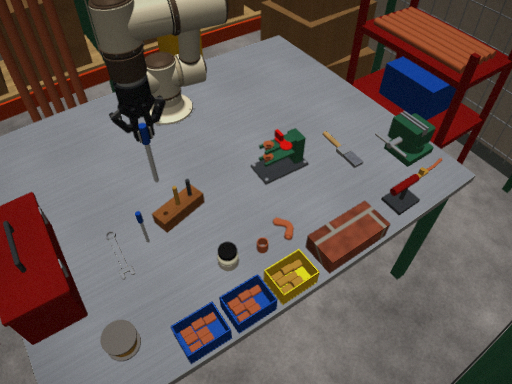

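View pics/c8side.png

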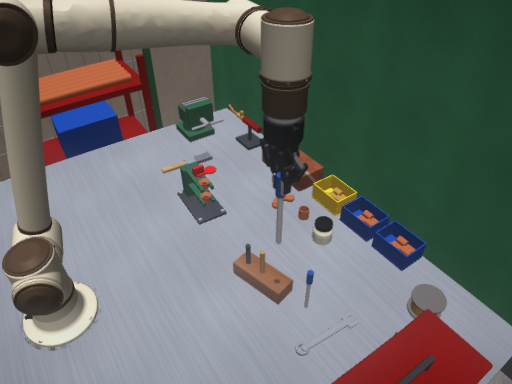

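All three views show the rod hanging upright with its tip at wrist (257,175), scene (155.5,182), side (278.5,244). The hole in the rack is empty and the short rods are untouched.

Run:
```python
from h import *
im=cv2.imread("pics/c8wrist.png")[:,:,::-1]
a=[cv2.resize(im[150:250,220:300],None,fx=4,fy=4)]
for n,b in(("scene",(125,115,175,215)),("side",(250,165,300,265))):
    i=cv2.imread(f"pics/c8{n}.png")[:,:,::-1]; a.append(cv2.resize(i[b[1]:b[3],b[0]:b[2]],None,fx=4,fy=4))
save("tipc",np.hstack(a))
C=cam("wrist");print(plane(C,(257,176),189.5))
print(tri((C,(257,176)),(cam("scene"),(155.5,181.8)),(cam("side"),(278.5,243.5))))
```

```text
[ 517.97557746 -251.46538425  189.5       ]
(array([ 516.9729268 , -252.44819382,  187.53843875]), [1.1, 1.2, 0.2])
```

View pics/tipc.png

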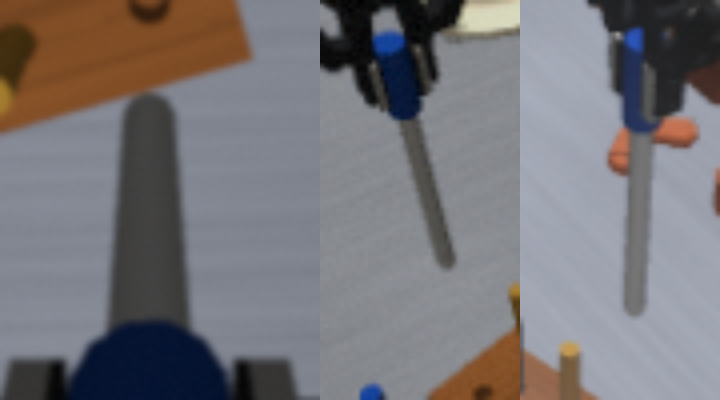

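Request:
{"method": "jog_arm", "body": {
  "increments": [
    [0,-0.03,0,0],
    [0,-0.08,0,0],
    [-0.004,-0.13,0,0],
    [-0.007,-0.18,0,0],
    [-0.01,-0.23,0,0],
    [-0.012,-0.28,0,0],
    [-0.015,-0.33,0,0],
    [-0.0155,-0.365,0,0],
    [-0.0155,-0.382,0,0],
    [-0.0155,-0.382,0,0]
  ]
}}

```text
clock: 11.7
position: [515.3, 132.7, 363.1]
ee_rot: [1.0, -0.016, 0.0, 0.002]
contact_force: [-0.1, -0.4, -1.4]
gripper_width: 20.6
```

Request:
{"method": "jog_arm", "body": {
  "increments": [
    [0,0,0,0],
    [0,0,0,0]
  ]
}}

```text
clock: 11.95
position: [515.4, 131.7, 363.1]
ee_rot: [1.0, -0.017, 0.0, 0.002]
contact_force: [0.0, 0.3, -1.2]
gripper_width: 20.8
```

Run:
```python
from h import *
s=read_state()
for n in("wrist","scene","side"):
    im=get_image(n); save("c9"+n,im)
inc((515.3,132,322));print(read_state()['wrist_torque'])
C=cam("wrist"); print(plane(C,(257,176),s['position'][2]-175))
im=cv2.imread("pics/c9wrist.png")[:,:,::-1]
a=[cv2.resize(im[120:220,200:300],None,fx=4,fy=4)]
for n,b in(("scene",(235,80,285,180)),("side",(180,100,230,200))):
    i=cv2.imread(f"pics/c9{n}.png")[:,:,::-1]; a.append(cv2.resize(i[b[1]:b[3],b[0]:b[2]],None,fx=4,fy=4))
save("tipc9",np.hstack(a))
```

```text
pos [515.4 132.  363.2] yaw -1.9 tilt 0.19 clk 12.1 inc m [-0.0001 -0.0002  0.0412] turn 0 j6 0.98 w 20.47946327620385
[-0.07256987  0.04365664  0.03009057]
[515.10997301 130.65529065 188.1241188 ]
```

View pics/tipc9.png

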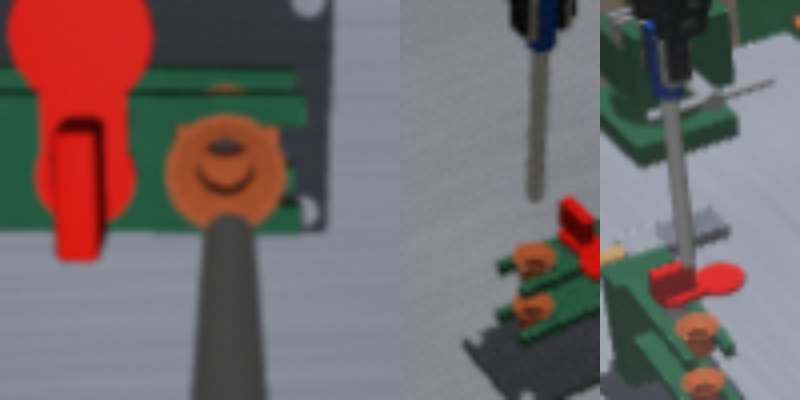

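The rod hangs right above the sleeve in all three views (wrist tip about (257,174), rim about (256.5,163)). I'll descend to just above the mouth and recheck.

Request:
{"method": "jog_arm", "body": {
  "increments": [
    [0,0,0.02,0],
    [0,0,0.04,0],
    [0,0,0.05,0],
    [0,0,0.05,0],
    [0,0,0.05,0]
  ]
}}

```text
clock: 12.72
position: [515.9, 131.9, 314.1]
ee_rot: [1.0, -0.016, 0.001, 0.001]
contact_force: [-0.6, 0.1, -1.6]
gripper_width: 20.6
```

Run:
```python
from h import *
C=cam("wrist")
for n in("wrist","scene","side"):
    im=get_image(n); save("c10"+n,im)
inc((515.3,132,322));print(plane(C,(257,176),138), read_state()['position'][2]-175)
im=cv2.imread("pics/c10wrist.png")[:,:,::-1]
a=[cv2.resize(im[130:230,200:300],None,fx=4,fy=4)]
for n,b in(("scene",(245,100,285,180)),("side",(185,130,225,210))):
    i=cv2.imread(f"pics/c10{n}.png")[:,:,::-1]; a.append(cv2.resize(i[b[1]:b[3],b[0]:b[2]],None,fx=5,fy=5))
save("tipc10",np.hstack(a))
```

```text
pos [515.7 131.9 314. ] yaw -1.9 tilt 0.18 clk 12.88 inc m [-0.0004 -0.     -0.008 ] turn 0 j6 0.98 w 20.73156798270156
[515.63189085 130.68610836 138.        ] 138.96845217433798
```

View pics/tipc10.png

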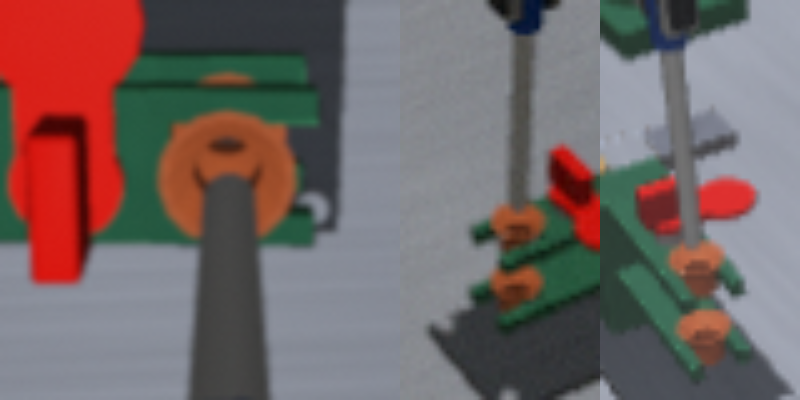

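The tip is centred over the mouth in all three views. Inserting in stages.

Request:
{"method": "jog_arm", "body": {
  "increments": [
    [0,0,0.008,0],
    [0,0,0.016,0],
    [0,0,0.024,0],
    [0,0,0.03,0],
    [0,0,0.03,0],
    [0,0,0.03,0]
  ]
}}

```text
clock: 13.62
position: [516.0, 131.9, 284.2]
ee_rot: [1.0, -0.016, 0.001, 0.001]
contact_force: [-0.6, 0.5, -1.3]
gripper_width: 20.5
```

Request:
{"method": "jog_arm", "body": {
  "increments": [
    [0,0,0.008,0],
    [0,0,0.016,0],
    [0,0,0.023,0],
    [0,0,0.028,0],
    [0,0,0.028,0],
    [0,0,0.028,0]
  ]
}}

```text
clock: 14.38
position: [516.2, 131.9, 256.4]
ee_rot: [1.0, -0.016, 0.002, 0.001]
contact_force: [0.2, 0.4, -0.5]
gripper_width: 20.6
```

Run:
```python
from h import *
for n in("wrist","scene","side"):
    im=get_image(n); save("c11"+n,im)
inc((515.3,132,205));print(read_state()['contact_force'],read_state()['wrist_torque'])
im=cv2.imread("pics/c11wrist.png")[:,:,::-1]
a=[cv2.resize(im[130:330,200:300],None,fx=2,fy=2)]
for n,b in(("scene",(235,100,285,180)),("side",(185,130,235,210))):
    i=cv2.imread(f"pics/c11{n}.png")[:,:,::-1]; a.append(cv2.resize(i[b[1]:b[3],b[0]:b[2]],None,fx=5,fy=5))
save("tipc11",np.hstack(a))
```

```text
pos [516.2 131.9 256.5] yaw -1.9 tilt 0.21 clk 14.53 inc m [-0.001  -0.0002  0.0515] turn 0 j6 0.98 w 20.796716701894816
[ 0.74819727  0.19106245 -1.32749349] [-0.04324072 -0.0032895  -0.01202119]
```

View pics/tipc11.png

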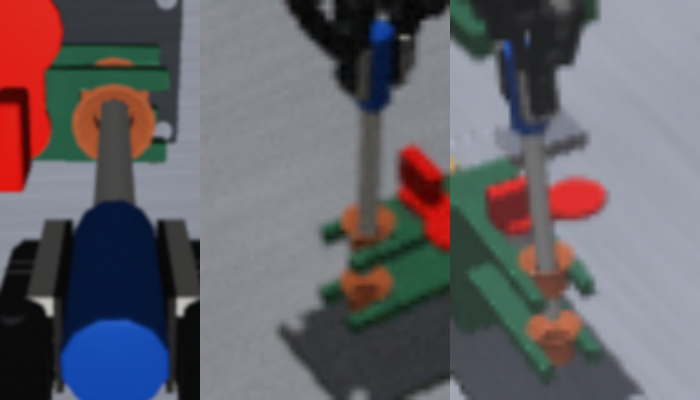

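The rod is through the upper sleeve and its tip shows above the lower one, with almost no contact force. Continuing down.

Request:
{"method": "jog_arm", "body": {
  "increments": [
    [-0.0005,0,0.008,0],
    [-0.0007,0,0.016,0],
    [-0.0007,0,0.022,0],
    [-0.0007,0,0.026,0],
    [-0.0007,0,0.026,0]
  ]
}}

```text
clock: 15.15
position: [515.5, 131.8, 230.1]
ee_rot: [1.0, -0.016, 0.001, 0.001]
contact_force: [-0.2, 0.1, -1.4]
gripper_width: 20.5
```

Request:
{"method": "jog_arm", "body": {
  "increments": [
    [0,0,0.008,0],
    [0,0,0.016,0],
    [0,0,0.022,0],
    [0,0,0.026,0],
    [0,0,0.026,0],
    [0,0,0.026,0]
  ]
}}

```text
clock: 15.9
position: [515.7, 131.8, 204.3]
ee_rot: [1.0, -0.016, 0.001, 0.001]
contact_force: [-0.4, 0.1, -1.8]
gripper_width: 20.4
```

Run:
```python
from h import *
for n in("wrist","scene","side"):
    im=get_image(n); save("c12"+n,im)
inc((515.3,132,205));s=read_state();print(s['contact_force'],s['wrist_torque'],abs(s['joint_vel']).max())
for n in("scene","side"): print(n,[proj(cam(n),(515.3,132,z)).round(1) for z in (50,30,10)])
im=cv2.imread("pics/c12wrist.png")[:,:,::-1]
a=[cv2.resize(im[130:330,200:300],None,fx=2,fy=2)]
for n,b in(("scene",(235,110,285,190)),("side",(185,140,235,220))):
    i=cv2.imread(f"pics/c12{n}.png")[:,:,::-1]; a.append(cv2.resize(i[b[1]:b[3],b[0]:b[2]],None,fx=5,fy=5))
save("tipc12",np.hstack(a))
```

```text
pos [515.6 131.8 204.4] yaw -1.9 tilt 0.21 clk 16.05 inc m [-0.0003 -0.0002 -0.0006] turn 0 j6 0.98 w 20.60901369803438
[-0.30590287  0.77773821 -1.50317372] [-0.01708295 -0.04023881  0.00617704] 0.004227133562553683
scene [array([267.6, 160.8]), array([267.4, 165. ]), array([267.3, 169. ])]
side [array([206. , 200.5]), array([206.6, 205.2]), array([207.1, 209.7])]
```

View pics/tipc12.png

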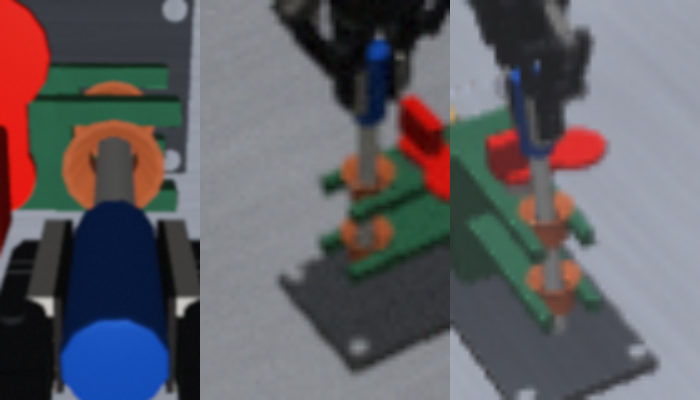

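The side view shows the tip emerging below the lower sleeve at about (207,205.5). That matches the predicted (206.6,205.2) for z = 30 mm. The cap is clear, the forces are near zero and the arm is still, so I'm handing in.

```bash
python3 -c "
from bench import *
print(job_done())"
```

```text
the job is handed in; nothing more can be done
None
```

The job is handed in with the rod threaded through both sleeves and still held in the gripper. `job_done()` gave no verdict.

- **Cap:** I twisted it about 80° anticlockwise, to an estimated 1.57 rad. It is well clear of the sleeve in every later view.
- **Rod:** I lifted it out of the rack, carried it with its tip about 188 mm up, and lowered it through both sleeves. The forces during the descent stayed below about 2 N.
- **Last checks:**
  - The tip shows below the lower sleeve in the side view at about z = 30 mm. That is about 20 mm below the sleeve's end and 20 mm above the base plate.
  - The TCP is at (515.6, 131.8), within about 1 mm of the estimated sleeve axis.
  - Tool tilt is 0.2°, the grip opening is 20.6 mm and the arm is still. The clock read 16.05 s.
- **Disagreements:** the wrist camera read y about 1.5–2 mm low compared with the gripped cap bar. I cancelled this by measuring the tip and the sleeve with the same camera. The sleeve position from the three cameras agreed to about 2 mm.
- **Not checked:** I did not measure the loose things for movement at the end. The short rods looked undisturbed after the lift, and nothing went near the other items.

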